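# Set the ball gauge on the sloping inspection rest

### The job

Two plain boxwood ring gauges lie on the worktop. Put the larger one on the sloping wooden inspection rest, lying flat on the slope with its lower edge against the ledge, about midway along the ledge, and let go of it so that it stays there. Set it down gently rather than dropping it, and leave the smaller gauge where it lies.

Things in the scene. Friction and masses are not known exactly. Their poses are not given: they have to be found in the camera images.
- ball_gauge_mid (a point): the larger boxwood ring gauge, a loose flat plain ring lying flat on the worktop: outer diameter 100 mm, bore 74 mm, so its wall is 13 mm wide, 18 mm thick, about 60 g. This point is the centre of the bore, half-way up (9 mm above its underside); z is the ring's axis
- core_gauge_mid (a point): the smaller boxwood ring gauge, to be left alone: the same shape, outer diameter 78 mm, bore 52 mm, 18 mm thick, lying flat on the worktop. This point is the centre of its bore, half-way up. The two gauges may lie either way round
- rest_face: fixed dark board sloping 25 degrees, high at the robot's side, low with its ledge at the far side (yaw varies 20 degrees either way). Origin on its upper surface at the foot of the ledge, midway along it, 40 mm above the worktop; x points up the slope, y along the ledge, z out of the surface. Board 180 mm wide (y), 166 mm up the slope. Ledge: full width, 14 mm thick (x -14 to 0 mm), 12 mm high
There are look-alikes about, which are no part of the job. Of the things shaped like the part that bears rest_face, the dark wooden one is meant.

How it is judged (in metres and radians):
At the end, for the whole second after the job is handed in: The larger gauge lies flat on the sloping board (within about 6 degrees), its rim within 10 mm of the ledge, its centre within 30 mm of the ledge's middle, at rest and released; the smaller gauge is within 20 mm of where it lay (x of ball_gauge_mid in the frame of rest_face between 0.045 and 0.06 m and y of ball_gauge_mid in the frame of rest_face between -0.03 and 0.03 m and z of ball_gauge_mid in the frame of rest_face between 0.004 and 0.014 m and angle between the z axis of ball_gauge_mid and the z axis of rest_face, either way round below 0.1 rad and linear speed of ball_gauge below 0.02 m/s and distance of core_gauge_mid from where it was at the start of the episode below 0.02 m); the robot touches nothing.
It fails at once if the larger gauge is dropped or thrown (moves faster than 0.7 m/s, as after a fall of 25 mm, while not held) (linear speed of ball_gauge above 0.7 m/s and contact force between the fingers and ball_gauge below 0.05 N).
It fails at once if the smaller gauge is moved by more than 20 mm (distance of core_gauge_mid from where it was at the start of the episode above 0.02 m).
It also fails if it takes over 38 s, if anything falls off the work surface, if the arm or the gripper's body presses on something with over 40 N, if the wrist force passes 120 N, or if a joint passes its speed limit or range.

### The arm

A 7-joint arm with a two-finger parallel gripper is mounted at the origin on the work surface. World frame = base frame: x ahead of the robot, y to its left, z up, the work surface at z = 0. Lengths are in m, angles in degrees, forces in N, time in s.
With the tool pointing down it reaches from about 0.425 to 0.875 m from the base axis. Payload 4.7 kg.
Tool frame: the origin (TCP) lies midway between the tips of the shut fingers; the grasp point (between the pads) lies 19 mm behind it; z points along the fingers, x is the direction in which the jaws open and shut, and the axes are right-handed (so a half turn about z gives the same grasp; the last joint's range is limited). The gripper opens to 87 mm and grips with 3 to 60 N. Pads are 19 mm wide; open, the fingers measure 117 mm over their backs; the gripper's body (75 mm by 190 mm) begins 51 mm behind the grasp point.
Start: joints at [73.001, 18.392, -4.016, 83.108, 1.295, 78.541, -3.26], TCP at [0.199, -0.619, 0.184] pointing down, gripper open.
Joint ranges: [-163.93, 163.93], [-17.29, 119.83], [-79.2, 71.16], [3.27, 140.29], [-89.18, 269.18], [5.43, 117.66], [-154.24, 154.24]. Speed limits (degrees/s): [147.25, 147.25, 180, 180, 180, 180, 180].

### API

Orientations are given as [roll, pitch, yaw] about the fixed x, y, z axes, in that order (R = Rz(yaw) Ry(pitch) Rx(roll)).
In Python, from cell import env gives the robot as it stands.
- The arm moves only by the tool carry_out, never from a script. Its argument "plan" is a list of rows, each an object with "grip": the closure, from 0 (fully open) to 1 (shut); "dp": the shift along the tool's x, y, z in m, a list of three; "rotation": the turn, a rotation vector about the tool's x, y, z in degrees, a list of three. In form: [{"grip": grip, "dp": [dx, dy, dz], "rotation": [wx, wy, wz]}, ...]. A call has 1 to 8 rows; each row shifts and turns the pose as measured when the row begins, along the tool's axes as they then stand; what a row does not reach is not made up. A row lasts 1/12 s, in which the tool goes at most 41.7 mm and 7.16 degrees, less where a joint would pass 70% of its speed; a pose out of reach is approached as far as the arm can. A call is refused whole if a number of a shift passes 0.0417 or a number of a turn 7.16, either way. A call with a gripper value outside its range is refused whole. The fingers move at their own pace and stop on an object; "force" is the grip in N (left out, the last holds). Time passes only in rows, so rows that do not move let the fingers close. It gives the time, the measured TCP pose, the force and the opening at its end, in the units of the state.
- env.get_obs(): the state, without advancing time (a new reading comes with each control period).
- env.read_camera(name): name is "side" or "top" or "wrist"; returns the picture (480x640x3 uint8, red, green, blue); there is no depth.
- env.camera_params(name): a dict with "fx", "fy", "cx", "cy" (pixels), "k1" (the pictures are not rectified: a ray, as slopes to the right and down, at radius r is drawn at 1 + k1 r^2 times it, then the intrinsics apply), "R" (3x3) and "t" (3): a world point X has camera coordinates R X + t. Camera axes: x right, y down, z forward; pixel columns grow to the right and rows downward; lengths in m; the calibration is good to about 2 mm. A picture is of the moment at which its call begins: read the wrist's pose just before it. camera_params takes no time and is no camera call; for the wrist camera it gives the pose at the moment of the call.
- env.sign_off(): hands the job in, once; it reports no verdict.
The state is a dict: "time_s": time; "qpos": joint angles; "joint_velocities": joint speeds; "effort": joint torques, N m; "tool_pos": TCP position; "tool_rot": TCP orientation; "force": force on the tool from outside, world axes, zero at the start; "wrist_torque": the same for the moment, N m; "grip_width": finger opening in m.
Only numpy, scipy, OpenCV 4.12 (cv2) and the standard library are available. Lean on these libraries where they do the work, as an engineer would, in place of code of your own. Each camera call takes 0.05 s, during which the arm holds its last target. There are 200 camera calls.

## Working session

There is one attempt and no reset: what is moved stays moved. The work goes in short steps, Python scripts to look and compute and a tool call to move; the robot and the scene stay as the last step left them, time stands still between calls to the robot, and variables do not carry over. Pictures are saved under pics/ and viewed, about 8 in all and at most 12, crops included, and the job is handed in when it is done.

Besides the shell and the picture viewer there is one more tool, called after ">>>" as name([rows], argument=value, ...), one row to a line, values as JSON. carry_out: Moves the arm, as the interface text tells. Its arguments: {"type":"object","properties":{"plan":{"type":"array","items":{"type":"object","properties":{"grip":{"type":"number"},"dp":{"type":"array","items":{"type":"number"}},"rotation":{"type":"array","items":{"type":"number"}}}}},"force":{"type":"number"}},"required":["plan"]}

```bash
mkdir -p pics; ls; cat > h.py <<'E'
import numpy as np, cv2
from cell import env
from scipy.spatial.transform import Rotation as Ro
def snap(name,fn):
    p=env.camera_params(name); im=env.read_camera(name)
    cv2.imwrite('pics/'+fn,im[:,:,::-1]); return p,im
def K(p):
    return np.array([[p['fx'],0,p['cx']],[0,p['fy'],p['cy']],[0,0,1.]]),np.array([p['k1'],0,0,0,0])
def proj(p,X):
    k,d=K(p); R=np.array(p['R']);t=np.array(p['t'],float)
    return cv2.projectPoints(np.atleast_2d(np.array(X,float)),cv2.Rodrigues(R)[0],t,k,d)[0].reshape(-1,2)
def onz(p,uv,z):
    k,d=K(p); R=np.array(p['R']);t=np.array(p['t'],float)
    n=cv2.undistortPoints(np.array(uv,float).reshape(-1,1,2),k,d).reshape(-1,2)
    r=np.c_[n,np.ones(len(n))]@R; c=-R.T@t
    return c+r*((np.reshape(z,(-1,1))-c[2])/r[:,2:])
E
python3 - <<'E'
from h import *
o=env.get_obs();print(o)
for n in('top','side'):
    p,im=snap(n,n+'0.png');print(n,p)
E
```

```text
pics
{'time_s': 0.0, 'qpos': array([72.99909564, 18.43921307, -4.01510102, 83.17374463,  1.2952334 ,
       78.54044911, -3.25967754]), 'joint_velocities': array([ 0.02973718, -0.00846721, -0.03542498, -0.04780915, -0.0326702 ,
       -0.0490992 , -0.00903272]), 'effort': array([ 1.28412787e-03, -4.91285992e+01, -4.02976535e-01, -3.12528956e+01,
       -6.39348174e-02,  4.37695370e-02,  1.80267848e-04]), 'tool_pos': array([ 0.19855029, -0.618286  ,  0.18276992]), 'tool_rot': array([ 1.79993955e+02,  1.08154588e-01, -7.21894168e+01]), 'force': array([-0.10527654,  0.29322919, -0.14041973]), 'wrist_torque': array([-0.0296654 , -0.03223283,  0.00521277]), 'grip_width': 0.08696316495030162}
top {'fx': 512.1840887320104, 'fy': 512.1840887320104, 'cx': 316.74999940954046, 'cy': 231.14847387743643, 'k1': -0.1354045967851414, 'R': array([[ 2.23839898e-02, -9.99749408e-01, -2.79248801e-04],
       [-9.97388559e-01, -2.23119451e-02, -6.86894401e-02],
       [ 6.86659965e-02,  1.81606329e-03, -9.97638052e-01]]), 't': array([-0.00969537,  0.51796322,  1.3432095 ])}
side {'fx': 579.0380333535873, 'fy': 579.0380333535873, 'cx': 318.6310980378688, 'cy': 240.09101290154132, 'k1': 0.05564364876406127, 'R': array([[-9.40005829e-01, -3.41158312e-01,  2.16424988e-04],
       [-2.64487457e-01,  7.28350857e-01, -6.32100795e-01],
       [ 2.15488807e-01, -5.94235674e-01, -7.74886145e-01]]), 't': array([0.4660431 , 0.19440237, 1.40915925])}
```

View pics/top0.png

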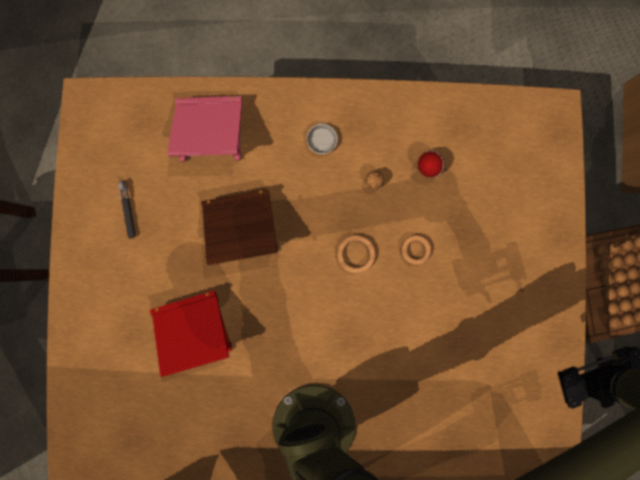

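View pics/side0.png

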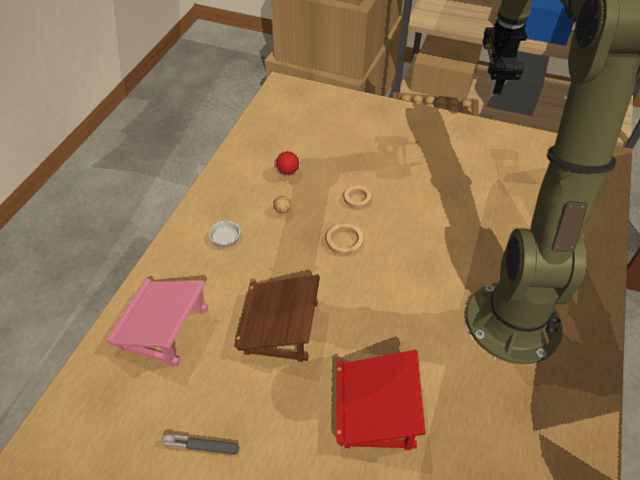

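The top view shows three sloping rests: pink (206,127), dark wood (240,226) and red (190,334). The dark wooden one fits the description. There are two rings: the larger at (356,253) and the smaller at (416,249). I'll enlarge both to confirm.

```bash
python3 - <<'E'
import cv2,numpy as np
t=cv2.imread('pics/top0.png')[180:280,195:445]; s=cv2.imread('pics/side0.png')[175:365,225:380]
cv2.imwrite('pics/c1.png',cv2.resize(t,None,fx=3.2,fy=3.2,interpolation=cv2.INTER_CUBIC))
cv2.imwrite('pics/c2.png',cv2.resize(s,None,fx=3.1,fy=3.1,interpolation=cv2.INTER_CUBIC))
E
```

```text
(no output)
```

View pics/c1.png

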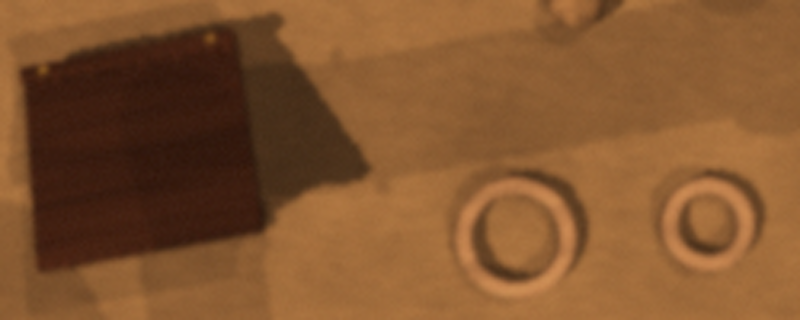

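View pics/c2.png

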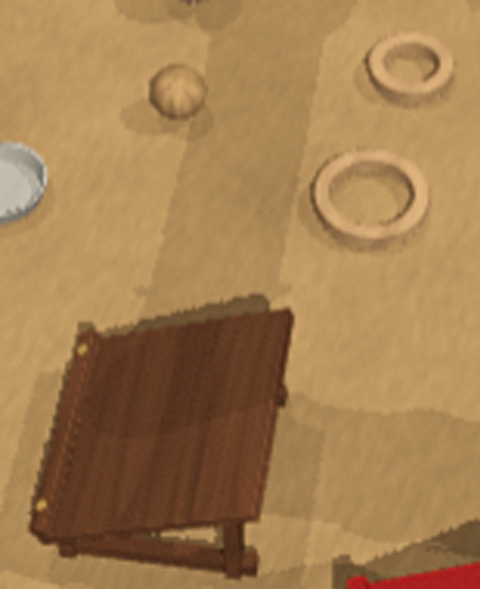

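```bash
cat >> h.py <<'E'
def rest(v):
    x,y,a=v;a=np.radians(a);b=np.radians(25);c,s=np.cos(a),np.sin(a)
    X=np.array([c*np.cos(b),s*np.cos(b),np.sin(b)]);Y=np.array([-s,c,0]);
    return np.c_[X,Y,np.cross(X,Y)],np.array([x,y,.04])
E
cat > fit.py <<'E'
from h import *
from scipy.optimize import least_squares
T=env.camera_params('top');S=env.camera_params('side')
c1=lambda a:(np.array(a)+.5)/3.2-.5+[195,180]
c2=lambda a:(np.array(a)+.5)/3.1-.5+[225,175]
L=np.array([[-.014,-.09,.012],[-.014,.09,.012],[.166,-.09,0],[.166,.09,0]])
ut=c1([[22,70],[235,27],[38,270],[266,228]]); us=c2([[33,533],[85,330],[258,520],[292,310]])
def W(v):
    R,o=rest(v);return L@R.T+o
def res(v,which='ts'):
    r=[]
    if 't' in which:r.append(proj(T,W(v))-ut)
    if 's' in which:r.append(proj(S,W(v))-us)
    return np.vstack(r).ravel()
for w in('ts','t','s'):
    f=least_squares(res,[.65,.17,190],args=(w,),loss='soft_l1');print(w,f.x.round(4),res(f.x,w).reshape(-1,2).round(1).tolist())
print('big top',onz(T,c1([519,235]),.018),'side',onz(S,c2([370,194]),.018))
print('small top',onz(T,c1([709,222]),.018),'side',onz(S,c2([410,65]),.018))
# radius check
print(onz(T,c1([[455,235],[583,235],[519,172],[519,298]]),.018).round(4))
print(onz(T,c1([[659,222],[758,222]]),.018).round(4))
E
python3 fit.py
```

```text
ts [  0.5874   0.2184 192.0621] [[-1.2, 0.6], [-0.8, 1.1], [-0.6, 0.9], [-0.8, 0.6], [-0.7, -2.0], [-0.7, -1.0], [-0.3, -3.3], [0.1, -2.5]]
t [  0.5895   0.2162 191.9662] [[-0.3, -0.2], [0.1, 0.4], [0.2, 0.0], [0.0, -0.2]]
s [  0.5842   0.2231 191.6363] [[-0.6, 0.1], [-0.0, 0.9], [-0.1, -0.6], [0.9, -0.2]]
big top [[ 0.46209553 -0.10570774  0.018     ]] side [[ 0.45810767 -0.0954068   0.018     ]]
small top [[ 0.47621436 -0.26414726  0.018     ]] side [[ 0.4719634  -0.25349408  0.018     ]]
[[ 0.4609 -0.0526  0.018 ]
 [ 0.4632 -0.1589  0.018 ]
 [ 0.5144 -0.1048  0.018 ]
 [ 0.41   -0.1067  0.018 ]]
[[ 0.4753 -0.2222  0.018 ]
 [ 0.4771 -0.3055  0.018 ]]
```

The dark rest's top fit is clean (yaw about 192°), and the ring sizes show which gauge is larger. The top and side cameras disagree by 7–10 mm, so I'll check with the wrist camera.

>>> carry_out([
  {"grip": 0,"dp": [-0.029,-0.029,-0.005],"rotation": [0,0,0]},
  {"grip": 0,"dp": [-0.029,-0.029,-0.005],"rotation": [0,0,0]},
  {"grip": 0,"dp": [-0.029,-0.029,-0.005],"rotation": [0,0,0]},
  {"grip": 0,"dp": [-0.029,-0.029,-0.005],"rotation": [0,0,0]},
  {"grip": 0,"dp": [-0.029,-0.029,-0.005],"rotation": [0,0,0]},
  {"grip": 0,"dp": [-0.029,-0.029,-0.005],"rotation": [0,0,0]},
  {"grip": 0,"dp": [-0.029,-0.029,-0.005],"rotation": [0,0,0]},
  {"grip": 0,"dp": [-0.029,-0.029,-0.005],"rotation": [0,0,0]},
])

```text
time_s: 0.77
tool_pos: [0.3424, -0.3268, 0.2147]
tool_rot: [179.5, 0.7, -73.3]
force: [1.1, -0.5, 0.2]
grip_width: 0.0869
```

>>> carry_out([
  {"grip": 0,"dp": [-0.025,-0.019,-0.004],"rotation": [0,0,2.1]},
  {"grip": 0,"dp": [-0.025,-0.019,-0.004],"rotation": [0,0,2.1]},
  {"grip": 0,"dp": [-0.025,-0.019,-0.004],"rotation": [0,0,2.1]},
  {"grip": 0,"dp": [-0.025,-0.019,-0.004],"rotation": [0,0,2.1]},
  {"grip": 0,"dp": [-0.025,-0.019,-0.004],"rotation": [0,0,2.1]},
  {"grip": 0,"dp": [-0.025,-0.019,-0.004],"rotation": [0,0,2.1]},
  {"grip": 0,"dp": [-0.025,-0.019,-0.004],"rotation": [0,0,2.1]},
  {"grip": 0,"dp": [-0.025,-0.019,-0.004],"rotation": [0,0,2.1]},
])

```text
time_s: 1.43
tool_pos: [0.4627, -0.0899, 0.2472]
tool_rot: [179.2, 0.4, -90.7]
force: [0.9, -0.7, -0.2]
grip_width: 0.0867
```

```bash
python3 - <<'E'
from h import *
p,im=snap('wrist','w1.png'); o=env.get_obs()
print(o['tool_pos'],o['tool_rot'],p['k1'],(-np.array(p['R']).T@p['t']).round(3))
print(proj(p,[[.462,-.106,.018],[.458,-.095,.018],[.412,-.106,.018]]))
import pickle;pickle.dump(p,open('w1.pkl','wb'))
E
```

```text
[ 0.46660767 -0.0825464   0.24816721] [179.42151993   0.60327964 -90.2408463 ] -0.041569758768720884 [ 0.542 -0.092  0.447]
[[338.39962096 189.03165501]
 [327.88544516 192.91501988]
 [338.39225318 234.90084671]]
```

View pics/w1.png

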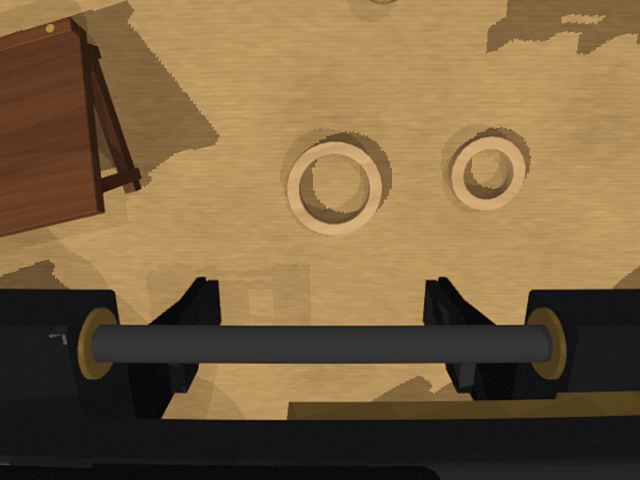

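The wrist view shows the larger ring centred at (335,188), with edges at columns 288–383. The smaller ring is at (488,173) and the dark rest is on the left. That puts the larger ring at about (0.463,-0.102), close to the top-camera estimate. I'll grip its left (+y) wall.

>>> carry_out([
  {"grip": 0,"dp": [-0.012,0.002,0.02],"rotation": [0,0,0]},
  {"grip": 0,"dp": [-0.01,0.001,0.03],"rotation": [0,0,0]},
  {"grip": 0,"dp": [0,0,0.035],"rotation": [0,0,0]},
  {"grip": 0,"dp": [0,0,0.035],"rotation": [0,0,0]},
  {"grip": 0,"dp": [0,0,0.03],"rotation": [0,0,0]},
  {"grip": 0,"dp": [0,0,0.02],"rotation": [0,0,0]},
  {"grip": 0,"dp": [0,0,0],"rotation": [0,0,0]},
  {"grip": 0,"dp": [0,0,0],"rotation": [0,0,0]},
])

```text
time_s: 2.15
tool_pos: [0.4637, -0.0528, 0.0726]
tool_rot: [179.6, 0.6, -89.5]
force: [-0.0, -0.4, 0.4]
grip_width: 0.0874
```

```bash
python3 - <<'E'
from h import *
import pickle
q=pickle.load(open('w1.pkl','rb')); print('ring w1',onz(q,[[335.5,188],[288,188],[383,188],[335,141],[335,235]],.018).round(4))
print('small',onz(q,[[488,172.5]],.018).round(4))
p,im=snap('wrist','w2.png'); o=env.get_obs()
print(o['tool_pos'],o['tool_rot'])
pickle.dump(p,open('w2.pkl','wb'))
E
```

```text
ring w1 [[ 0.4631 -0.103   0.018 ]
 [ 0.4636 -0.0534  0.018 ]
 [ 0.4626 -0.1525  0.018 ]
 [ 0.5112 -0.1026  0.018 ]
 [ 0.4119 -0.1023  0.018 ]]
small [[ 0.4781 -0.2612  0.018 ]]
[ 0.46358093 -0.0529021   0.07279362] [179.61425828   0.57512388 -89.4811084 ]
```

View pics/w2.png

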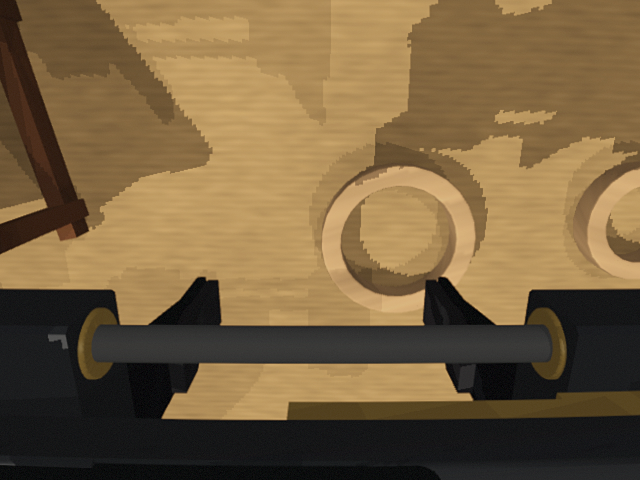

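The larger ring is now at about (399,238), with the right finger over its bore and the left finger outside it. That is clear to descend.

>>> carry_out([
  {"grip": 0,"dp": [0.003,0.001,0.01],"rotation": [0,0,0]},
  {"grip": 0,"dp": [0.003,0,0.015],"rotation": [0,0,0]},
  {"grip": 0,"dp": [0,0,0.015],"rotation": [0,0,0]},
  {"grip": 0,"dp": [0,0,0.012],"rotation": [0,0,0]},
  {"grip": 0,"dp": [0,0,0.007],"rotation": [0,0,0]},
  {"grip": 0,"dp": [0,0,0.003],"rotation": [0,0,0]},
  {"grip": 0,"dp": [0,0,0],"rotation": [0,0,0]},
])

```text
time_s: 2.78
tool_pos: [0.4709, -0.0634, 0.0159]
tool_rot: [-179.4, 0.2, -89.7]
force: [-0.7, 0.4, 0.4]
grip_width: 0.0873
```

>>> carry_out([
  {"grip": 0,"dp": [-0.003,0.006,0.002],"rotation": [0,0,0]},
  {"grip": 0,"dp": [-0.001,0.003,0.003],"rotation": [0,0,0]},
  {"grip": 0,"dp": [0,0,0],"rotation": [0,0,0]},
])

```text
time_s: 3.03
tool_pos: [0.4629, -0.0596, 0.0123]
tool_rot: [-179.2, 0.1, -89.7]
force: [-0.1, 0.1, 0.8]
grip_width: 0.0869
```

>>> carry_out([
  {"grip": 0,"dp": [0,0.002,0.005],"rotation": [0,0,0]},
  {"grip": 0,"dp": [0,0,0.003],"rotation": [0,0,0]},
  {"grip": 0,"dp": [0,0,0],"rotation": [0,0,0]},
])

```text
time_s: 3.28
tool_pos: [0.4614, -0.0598, 0.0046]
tool_rot: [-179.1, 0.0, -89.7]
force: [0.0, 0.4, 0.2]
grip_width: 0.087
```

>>> carry_out([
  {"grip": 1,"dp": [0,0,0],"rotation": [0,0,0]},
  {"grip": 1,"dp": [0,0,0],"rotation": [0,0,0]},
  {"grip": 1,"dp": [0,0,0],"rotation": [0,0,0]},
  {"grip": 1,"dp": [0,0,0],"rotation": [0,0,0]},
  {"grip": 1,"dp": [0,0,0],"rotation": [0,0,0]},
  {"grip": 1,"dp": [0,0,0],"rotation": [0,0,0]},
  {"grip": 1,"dp": [0,0,0],"rotation": [0,0,0]},
  {"grip": 1,"dp": [0,0,0],"rotation": [0,0,0]},
], force=25)

```text
time_s: 3.95
tool_pos: [0.462, -0.0598, 0.0047]
tool_rot: [-179.1, 0.1, -89.7]
force: [0.2, -0.1, -0.1]
grip_width: 0.0416
```

Still closing.

>>> carry_out([
  {"grip": 1,"dp": [0,0,0],"rotation": [0,0,0]},
  {"grip": 1,"dp": [0,0,0],"rotation": [0,0,0]},
  {"grip": 1,"dp": [0,0,0],"rotation": [0,0,0]},
  {"grip": 1,"dp": [0,0,0],"rotation": [0,0,0]},
  {"grip": 1,"dp": [0,0,0],"rotation": [0,0,0]},
  {"grip": 1,"dp": [0,0,0],"rotation": [0,0,0]},
  {"grip": 1,"dp": [0,0,0],"rotation": [0,0,0]},
])

```text
time_s: 4.53
tool_pos: [0.462, -0.0598, 0.0048]
tool_rot: [-179.1, 0.0, -89.7]
force: [0.2, -0.7, -0.2]
grip_width: 0.0016
```

The gripper shut on nothing, so I need to look.

```bash
python3 - <<'E'
from h import *
import pickle
q=pickle.load(open('w2.pkl','rb')); print('ring w2',onz(q,[[399,238],[322,238],[476,238]],.018).round(4))
p,im=snap('wrist','w3.png'); o=env.get_obs()
print(o['tool_pos'],o['tool_rot'])
pickle.dump(p,open('w3.pkl','wb'))
p,t=snap('side','s3.png')
p,t=snap('top','t3.png')
cv2.imwrite('pics/w3b.png',np.hstack([cv2.resize(im,(440,330)),cv2.resize(t[200:300,270:410],(360,330))[:330]])[:,:,::-1])
E
```

```text
ring w2 [[ 0.4648 -0.1016  0.018 ]
 [ 0.4642 -0.0523  0.018 ]
 [ 0.4654 -0.1512  0.018 ]]
[ 0.46198485 -0.05984359  0.00476634] [-1.79072412e+02  4.80494972e-02 -8.96845413e+01]
```

View pics/w3b.png

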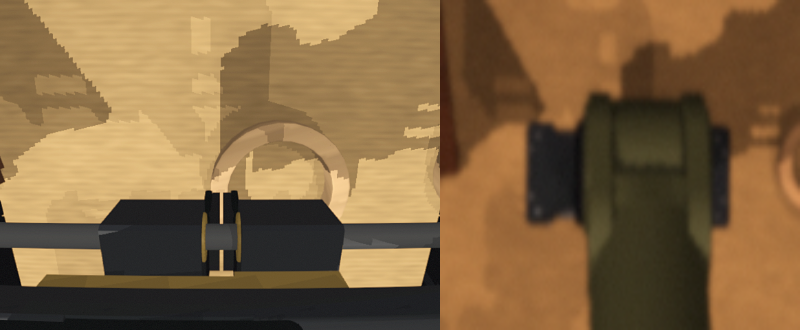

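```bash
python3 - <<'E'
from h import *
import pickle
p=pickle.load(open('w3.pkl','rb'))
print(onz(p,[[409.5,274],[310,274],[509,274],[409,177]],.018).round(4), env.get_obs()['grip_width'])
print('tcp px',proj(p,[[.462,-.0598,.0048],[.462,-.0598,.0238],[.462,-.0598,.018]]))
im=cv2.imread('pics/w3.png')
a=cv2.resize(im[160:330,260:530],(540,340),interpolation=cv2.INTER_CUBIC)
s=cv2.imread('pics/s3.png')[150:300,260:460]
cv2.imwrite('pics/w3c.png',np.hstack([a,cv2.resize(s,(260,340))]) if 0 else np.vstack([a,cv2.resize(s,(540,260),interpolation=cv2.INTER_CUBIC)]))
E
```

```text
[[ 0.4647 -0.1021  0.018 ]
 [ 0.4645 -0.054   0.018 ]
 [ 0.4648 -0.1509  0.018 ]
 [ 0.5115 -0.099   0.018 ]] 0.00029834521952364985
tcp px [[321.96035655 269.61906386]
 [322.01332227 283.3391602 ]
 [321.99613577 278.88668125]]
```

View pics/w3c.png

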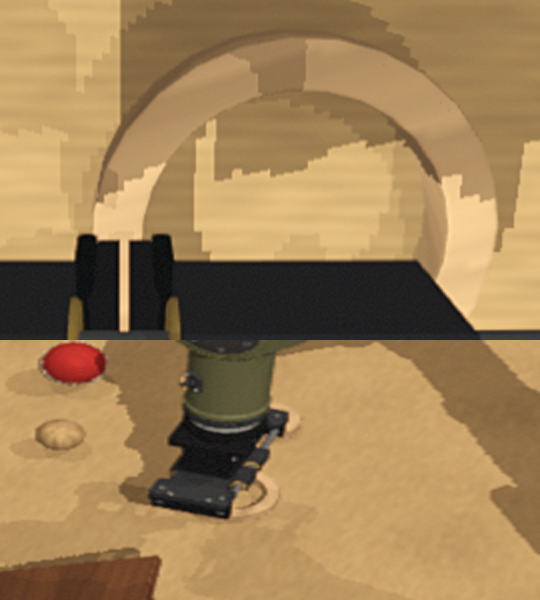

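```bash
python3 - <<'E'
from h import *
import pickle
p=pickle.load(open('w2.pkl','rb'))
t0=np.array([.46358,-.0529,.07279]);R=Ro.from_euler('xyz',[179.61,.575,-89.48],degrees=True).as_matrix()
C=-np.array(p['R']).T@p['t'];print('cam in tool',R.T@(C-t0))
for h in(0,-.01,-.02,-.03,-.04,-.05):
    print(h,proj(p,[t0+R@[s*.0435,y,h] for y in(-.0095,.0095) for s in(-1,1)]).round(0).tolist())
im=cv2.imread('pics/w2.png')[260:410,90:560]
cv2.imwrite('pics/w2c.png',cv2.resize(im,None,fx=1.7,fy=1.7,interpolation=cv2.INTER_CUBIC))
E
```

```text
cam in tool [-0.00060338 -0.07608176 -0.20049378]
0 [[237.0, 252.0], [408.0, 252.0], [239.0, 287.0], [406.0, 287.0]]
-0.01 [[233.0, 259.0], [412.0, 259.0], [235.0, 295.0], [409.0, 295.0]]
-0.02 [[228.0, 266.0], [416.0, 266.0], [231.0, 304.0], [414.0, 304.0]]
-0.03 [[224.0, 274.0], [421.0, 274.0], [226.0, 313.0], [418.0, 313.0]]
-0.04 [[218.0, 283.0], [427.0, 283.0], [221.0, 324.0], [424.0, 324.0]]
-0.05 [[212.0, 292.0], [433.0, 292.0], [216.0, 335.0], [429.0, 335.0]]
```

View pics/w2c.png

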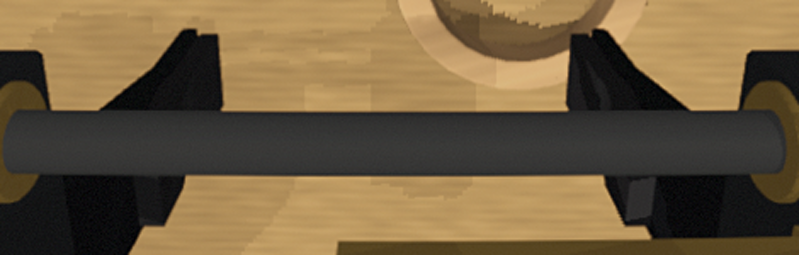

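Measured against the camera, the fingertips sit about 35 mm above the reported TCP. The shut fingers cover the ring's wall, the ring hasn't moved, and there was no contact force. So the jaws closed above the ring. I'll reopen part-way and feel my way down with the force reading.

>>> carry_out([
  {"grip": 0.45,"dp": [0,0,0],"rotation": [0,0,0]},
  {"grip": 0.45,"dp": [0,0,0],"rotation": [0,0,0]},
  {"grip": 0.45,"dp": [0,0,0],"rotation": [0,0,0]},
  {"grip": 0.45,"dp": [0,0,0],"rotation": [0,0,0]},
  {"grip": 0.45,"dp": [0,0,0],"rotation": [0,0,0]},
  {"grip": 0.45,"dp": [0,0,0],"rotation": [0,0,0]},
  {"grip": 0.45,"dp": [0,-0.001,0.003],"rotation": [0,0,0]},
  {"grip": 0.45,"dp": [0,0,0],"rotation": [0,0,0]},
])

```text
time_s: 5.35
tool_pos: [0.4632, -0.0599, 0.0017]
tool_rot: [-179.1, 0.0, -89.7]
force: [-0.2, 0.5, 0.4]
grip_width: 0.0442
```

>>> carry_out([
  {"grip": 0.45,"dp": [0,0,0.005],"rotation": [0,0,0]},
  {"grip": 0.45,"dp": [0,0,0],"rotation": [0,0,0]},
])

```text
time_s: 5.52
tool_pos: [0.4633, -0.0599, -0.0039]
tool_rot: [-179.1, 0.0, -89.7]
force: [-0.4, -0.6, 1.0]
grip_width: 0.0471
```

>>> carry_out([
  {"grip": 0.45,"dp": [0,0,0.007],"rotation": [0,0,0]},
  {"grip": 0.45,"dp": [0,0,0.007],"rotation": [0,0,0]},
  {"grip": 0.45,"dp": [0,0,0],"rotation": [0,0,0]},
])

```text
time_s: 5.77
tool_pos: [0.4635, -0.06, -0.0195]
tool_rot: [-179.1, 0.0, -89.7]
force: [-0.1, 0.1, -0.1]
grip_width: 0.0474
```

>>> carry_out([
  {"grip": 0.45,"dp": [0,0,0.005],"rotation": [0,0,0]},
  {"grip": 0.45,"dp": [0,0,0],"rotation": [0,0,0]},
])

```text
time_s: 5.93
tool_pos: [0.4629, -0.0597, -0.0257]
tool_rot: [-179.1, 0.1, -89.7]
force: [-0.2, -0.4, -0.6]
grip_width: 0.0479
```

>>> carry_out([
  {"grip": 0.45,"dp": [0,0,0.003],"rotation": [0,0,0]},
  {"grip": 0.45,"dp": [0,0,0],"rotation": [0,0,0]},
])

```text
time_s: 6.1
tool_pos: [0.4628, -0.0596, -0.0293]
tool_rot: [-179.2, 0.1, -89.7]
force: [-0.6, 0.4, 0.1]
grip_width: 0.0478
```

>>> carry_out([
  {"grip": 0.45,"dp": [0,0,0.002],"rotation": [0,0,0]},
  {"grip": 0.45,"dp": [0,0,0],"rotation": [0,0,0]},
])

```text
time_s: 6.27
tool_pos: [0.463, -0.0596, -0.0315]
tool_rot: [-179.2, 0.1, -89.7]
force: [0.0, -0.8, 0.3]
grip_width: 0.0478
```

No contact yet. The tips should be about 4–5 mm above the table and well beside the ring wall, so I'll close.

>>> carry_out([
  {"grip": 1,"dp": [0,0,0],"rotation": [0,0,0]},
  {"grip": 1,"dp": [0,0,0],"rotation": [0,0,0]},
  {"grip": 1,"dp": [0,0,0],"rotation": [0,0,0]},
  {"grip": 1,"dp": [0,0,0],"rotation": [0,0,0]},
  {"grip": 1,"dp": [0,0,0],"rotation": [0,0,0]},
  {"grip": 1,"dp": [0,0,0],"rotation": [0,0,0]},
  {"grip": 1,"dp": [0,0,0],"rotation": [0,0,0]},
  {"grip": 1,"dp": [0,0,0],"rotation": [0,0,0]},
], force=25)

```text
time_s: 6.93
tool_pos: [0.4638, -0.0597, -0.0308]
tool_rot: [-179.1, 0.1, -89.7]
force: [0.8, 0.6, -0.6]
grip_width: 0.0132
```

The gauge is gripped at 13.2 mm, which matches the wall. Now I'll lift and move toward the rest.

>>> carry_out([
  {"grip": 1,"dp": [0,0,-0.01],"rotation": [0,0,0]},
  {"grip": 1,"dp": [0,0,-0.02],"rotation": [0,0,0]},
  {"grip": 1,"dp": [0,0,-0.035],"rotation": [0,0,0]},
  {"grip": 1,"dp": [0,0,-0.04],"rotation": [0,0,0]},
  {"grip": 1,"dp": [0,0,-0.04],"rotation": [0,0,0]},
  {"grip": 1,"dp": [-0.02,0,-0.03],"rotation": [0,0,0]},
  {"grip": 1,"dp": [-0.03,-0.005,-0.02],"rotation": [0,0,0]},
  {"grip": 1,"dp": [-0.035,-0.01,0],"rotation": [0,0,0]},
])

```text
time_s: 7.6
tool_pos: [0.471, 0.0212, 0.1756]
tool_rot: [-179.4, 0.1, -90.4]
force: [1.7, -0.2, -1.6]
grip_width: 0.0134
```

>>> carry_out([
  {"grip": 1,"dp": [-0.035,-0.01,0],"rotation": [0,0,0]},
  {"grip": 1,"dp": [-0.035,-0.01,0],"rotation": [0,0,0]},
  {"grip": 1,"dp": [-0.035,-0.01,0],"rotation": [0,0,-2]},
  {"grip": 1,"dp": [-0.025,-0.005,0],"rotation": [0,0,-3]},
  {"grip": 1,"dp": [-0.01,0,0],"rotation": [0,0,-3]},
  {"grip": 1,"dp": [0,0,0],"rotation": [0,0,-3]},
  {"grip": 1,"dp": [0,0,0],"rotation": [0,0,0]},
])

```text
time_s: 8.18
tool_pos: [0.5065, 0.1774, 0.1859]
tool_rot: [-178.7, -0.0, -78.2]
force: [0.5, 0.5, -0.5]
grip_width: 0.0132
```

```bash
python3 - <<'E'
from h import *
import pickle
o=env.get_obs();p,im=snap('wrist','w4.png')
print(o['tool_pos'],o['tool_rot'],o['grip_width'])
pickle.dump((p,o),open('w4.pkl','wb'))
E
```

```text
[0.50648923 0.17737213 0.18585039] [-1.78669265e+02 -1.17001434e-03 -7.81913184e+01] 0.013195737298372052
```

View pics/w4.png

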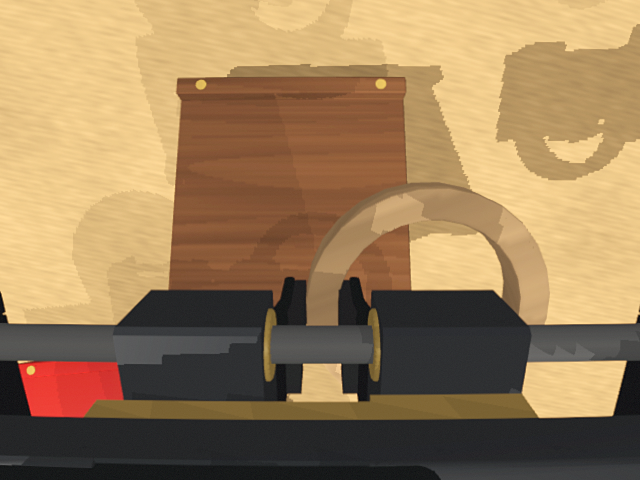

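The wrist view shows the rest's ledge with outer top corners at (178,79) and (407,78). The held ring has its top at (427,183) and its right edge at about (549,268). I'll fit both from this picture.

```bash
cat > plan.py <<'E'
from h import *
import pickle
from scipy.optimize import least_squares
p,o=pickle.load(open('w4.pkl','rb'))
L=np.array([[-.014,-.09,.012],[-.014,.09,.012]]);u=np.array([[178,79],[407,78]])
def f(v):
    R,q=rest(v);return (proj(p,L@R.T+q)-u).ravel()
s=least_squares(f,[.59,.218,192]);v=s.x
if __name__=='__main__':
    print('rest',v.round(4),s.fun.round(1))
    R,q=rest(v)
    chk=np.array([[0,-.09,.012],[0,.09,.012],[.1,-.09,0],[.1,.09,0],[.166,-.09,0],[.166,.09,0]])
    print(proj(p,chk@R.T+q).round(0).tolist())
    Rt=Ro.from_euler('xyz',o['tool_rot'],degrees=True).as_matrix();t=o['tool_pos']
    a=np.linspace(0,2*np.pi,72,endpoint=False)
    for dz in(-.031,-.049):
        uv=proj(p,np.c_[.0435+.05*np.cos(a),.05*np.sin(a),dz+0*a]@Rt.T+t)
        i,j=uv[:,1].argmin(),uv[:,0].argmax();print('ring',dz,uv[i].round(0),uv[j].round(0))
    T=np.c_[R[:,1],R[:,0],-R[:,2]]
    def tgt(h):
        return q+R@[.053,-.0435,.009+h-.040]
    for h in(.06,.02,.0):
        d=tgt(h)-t;print(h,'tcp',tgt(h).round(4),'d in tool',(Rt.T@d).round(4),'rotvec tool deg',Ro.from_matrix(Rt.T@T).as_rotvec(degrees=True).round(2))
E
python3 plan.py
```

```text
rest [  0.5905   0.2182 191.9383] [-0.3  0.   0.3  0. ]
[[176.0, 95.0], [408.0, 94.0], [173.0, 224.0], [411.0, 224.0], [168.0, 313.0], [414.0, 312.0]]
ring -0.031 [428. 182.] [532. 276.]
ring -0.049 [440. 190.] [553. 292.]
0.06 tcp [0.5465 0.2534 0.0887] d in tool [-0.0662 -0.0525  0.0984] rotvec tool deg [-26.33   0.03  -0.13]
0.02 tcp [0.53   0.2499 0.0524] d in tool [-0.0662 -0.0347  0.1343] rotvec tool deg [-26.33   0.03  -0.13]
0.0 tcp [0.5217 0.2482 0.0343] d in tool [-0.0662 -0.0259  0.1522] rotvec tool deg [-26.33   0.03  -0.13]
```

>>> carry_out([
  {"grip": 1,"dp": [-0.008,-0.005,0],"rotation": [-3.3,0,0]},
  {"grip": 1,"dp": [-0.008,-0.005,0],"rotation": [-3.3,0,0]},
  {"grip": 1,"dp": [-0.008,-0.005,0],"rotation": [-3.3,0,0]},
  {"grip": 1,"dp": [-0.008,-0.005,0.003],"rotation": [-3.3,0,0]},
  {"grip": 1,"dp": [-0.008,-0.005,0.005],"rotation": [-3.3,0,0]},
  {"grip": 1,"dp": [-0.008,-0.005,0.005],"rotation": [-3.3,0,0]},
  {"grip": 1,"dp": [-0.008,0,0.005],"rotation": [-3.3,0,0]},
  {"grip": 1,"dp": [-0.008,0,0],"rotation": [-3.2,0,0]},
])

```text
time_s: 8.9
tool_pos: [0.5212, 0.2282, 0.1654]
tool_rot: [154.0, -1.5, -80.2]
force: [0.2, -0.4, 0.3]
grip_width: 0.013
```

```bash
cat > rem.py <<'E'
from plan import *
o=env.get_obs();R,q=rest(v);T=np.c_[R[:,1],R[:,0],-R[:,2]]
Rt=Ro.from_euler('xyz',o['tool_rot'],degrees=True).as_matrix();t=o['tool_pos']
print(t.round(4),o['tool_rot'].round(2),o['grip_width'],o['force'].round(1),o['time_s'],'q',o['qpos'].round(0))
print('ring local',((R.T@(t+Rt@[.0435,0,-.04]-q))).round(4))
for h in(.06,.03,.01,0):
    print(h,'d tool',(Rt.T@(q+R@[.053,-.0435,.009+h-.040]-t)).round(4),Ro.from_matrix(Rt.T@T).as_rotvec(degrees=True).round(2))
E
python3 rem.py
```

```text
[0.5212 0.2282 0.1654] [154.04  -1.49 -80.18] 0.012997264199426862 [ 0.2 -0.4  0.3] 8.9 q [   6.   40.  -48.   70.   17.  105. -121.]
ring local [0.1138 0.0191 0.1262]
0.06 d tool [-0.0225 -0.0596  0.0557] [ 0.99 -0.43 -2.55]
0.03 d tool [-0.0227 -0.0601  0.0857] [ 0.99 -0.43 -2.55]
0.01 d tool [-0.0229 -0.0605  0.1057] [ 0.99 -0.43 -2.55]
0 d tool [-0.023  -0.0607  0.1157] [ 0.99 -0.43 -2.55]
```

>>> carry_out([
  {"grip": 1,"dp": [-0.004,-0.012,0.006],"rotation": [0.2,0,-0.4]},
  {"grip": 1,"dp": [-0.004,-0.012,0.01],"rotation": [0.2,0,-0.5]},
  {"grip": 1,"dp": [-0.004,-0.012,0.015],"rotation": [0.2,-0.2,-0.5]},
  {"grip": 1,"dp": [-0.004,-0.012,0.015],"rotation": [0.2,-0.2,-0.5]},
  {"grip": 1,"dp": [-0.004,-0.008,0.015],"rotation": [0.2,0,-0.5]},
  {"grip": 1,"dp": [-0.003,-0.004,0.012],"rotation": [0,0,0]},
  {"grip": 1,"dp": [0,0,0.005],"rotation": [0,0,0]},
  {"grip": 1,"dp": [0,0,0],"rotation": [0,0,0]},
])

```text
time_s: 9.57
tool_pos: [0.5429, 0.2463, 0.0569]
tool_rot: [155.4, -0.4, -78.6]
force: [-0.0, -0.7, 0.4]
grip_width: 0.013
```

```bash
python3 rem.py
```

```text
[0.5429 0.2463 0.0569] [155.35  -0.42 -78.65] 0.013011572658331092 [-0.  -0.7  0.4] 9.5667 q [   4.   46.  -46.   73.   21.   96. -120.]
ring local [0.0449 0.0061 0.0382]
0.06 d tool [-0.006   0.0088 -0.031 ] [-0.35 -0.14 -0.71]
0.03 d tool [-0.0061  0.009  -0.001 ] [-0.35 -0.14 -0.71]
0.01 d tool [-0.0061  0.0091  0.019 ] [-0.35 -0.14 -0.71]
0 d tool [-0.0061  0.0092  0.029 ] [-0.35 -0.14 -0.71]
```

>>> carry_out([
  {"grip": 1,"dp": [-0.003,0.005,0.003],"rotation": [-0.2,0,-0.4]},
  {"grip": 1,"dp": [-0.003,0.004,0.005],"rotation": [-0.2,-0.1,-0.3]},
  {"grip": 1,"dp": [0,0,0.006],"rotation": [0,0,0]},
  {"grip": 1,"dp": [0,0,0],"rotation": [0,0,0]},
])

```text
time_s: 9.9
tool_pos: [0.5275, 0.2487, 0.0499]
tool_rot: [155.2, -0.0, -78.1]
force: [0.5, -0.7, -0.9]
grip_width: 0.0126
```

```bash
python3 rem.py; python3 - <<'E'
from h import *
p,im=snap('wrist','w5.png')
E
```

```text
[0.5275 0.2487 0.0499] [ 1.5516e+02 -4.0000e-02 -7.8080e+01] 0.012619859204746068 [ 0.5 -0.7 -0.9] 9.9 q [   5.   46.  -47.   75.   21.   94. -120.]
ring local [0.0545 0.0006 0.0256]
0.06 d tool [-0.0006 -0.0014 -0.0434] [-0.16 -0.03 -0.03]
0.03 d tool [-0.0007 -0.0014 -0.0134] [-0.16 -0.03 -0.03]
0.01 d tool [-0.0007 -0.0013  0.0066] [-0.16 -0.03 -0.03]
0 d tool [-0.0007 -0.0013  0.0166] [-0.16 -0.03 -0.03]
```

View pics/w5.png

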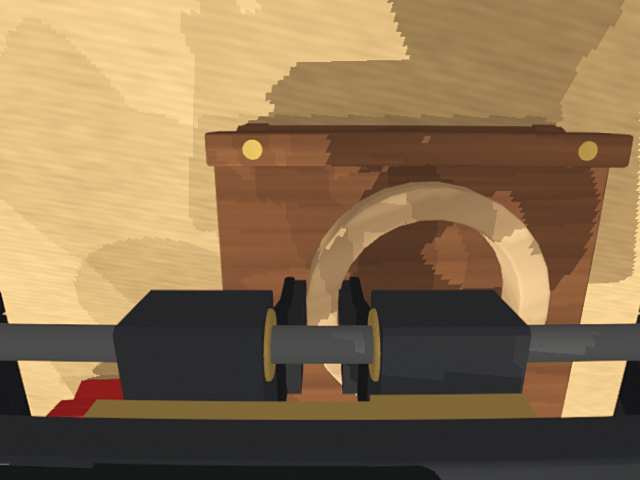

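The ring (columns 308–549) is centred over the board (ledge 205–633) and sits just upslope of the ledge. I'll lower it gently along the normal.

>>> carry_out([
  {"grip": 1,"dp": [-0.0005,-0.001,0.005],"rotation": [0,0,0]},
  {"grip": 1,"dp": [0,0,0.004],"rotation": [0,0,0]},
  {"grip": 1,"dp": [0,0,0.002],"rotation": [0,0,0]},
  {"grip": 1,"dp": [0,0,0],"rotation": [0,0,0]},
])

```text
time_s: 10.28
tool_pos: [0.5249, 0.2491, 0.0403]
tool_rot: [155.4, -0.0, -78.1]
force: [-0.5, 0.3, -1.8]
grip_width: 0.0131
```

```bash
python3 rem.py
```

```text
[0.5249 0.2491 0.0403] [ 1.5538e+02 -1.0000e-02 -7.8110e+01] 0.013125745965787671 [-0.5  0.3 -1.8] 10.2833 q [   5.   46.  -47.   76.   21.   93. -120.]
ring local [ 0.0528 -0.0003  0.0159]
0.06 d tool [ 0.0003  0.0001 -0.0531] [-0.38  0.01 -0.04]
0.03 d tool [ 0.0003  0.0003 -0.0231] [-0.38  0.01 -0.04]
0.01 d tool [ 0.0003  0.0005 -0.0031] [-0.38  0.01 -0.04]
0 d tool [0.0003 0.0005 0.0069] [-0.38  0.01 -0.04]
```

>>> carry_out([
  {"grip": 1,"dp": [0,0,0.003],"rotation": [-0.2,0,0]},
  {"grip": 1,"dp": [0,0,0.001],"rotation": [0,0,0]},
  {"grip": 1,"dp": [0,0,0],"rotation": [0,0,0]},
])

```text
time_s: 10.53
tool_pos: [0.5233, 0.2487, 0.0362]
tool_rot: [155.2, -0.0, -78.1]
force: [-0.7, 0.6, -0.2]
grip_width: 0.0129
```

>>> carry_out([
  {"grip": 1,"dp": [0,0,0.002],"rotation": [0,0,0]},
  {"grip": 1,"dp": [0,0,0],"rotation": [0,0,0]},
])

```text
time_s: 10.7
tool_pos: [0.5228, 0.2487, 0.0348]
tool_rot: [155.2, 0.0, -78.1]
force: [0.5, -0.3, -0.1]
grip_width: 0.013
```

```bash
python3 rem.py
```

```text
[0.5228 0.2487 0.0348] [ 1.5519e+02  1.0000e-02 -7.8140e+01] 0.013021166023363803 [ 0.5 -0.3 -0.1] 10.7 q [   5.   46.  -47.   77.   21.   93. -120.]
ring local [ 0.0523 -0.0003  0.0099]
0.06 d tool [ 0.0003  0.0007 -0.0591] [-0.19  0.04 -0.06]
0.03 d tool [ 0.0003  0.0008 -0.0291] [-0.19  0.04 -0.06]
0.01 d tool [ 0.0003  0.0009 -0.0091] [-0.19  0.04 -0.06]
0 d tool [0.0003 0.0009 0.0009] [-0.19  0.04 -0.06]
```

Still 1 mm from the estimated surface. I'll continue in 1.5 mm steps until the force shows contact.

>>> carry_out([
  {"grip": 1,"dp": [0,0,0.0015],"rotation": [0,0,0]},
  {"grip": 1,"dp": [0,0,0],"rotation": [0,0,0]},
])

```text
time_s: 10.87
tool_pos: [0.5231, 0.2488, 0.0348]
tool_rot: [155.3, 0.0, -78.2]
force: [-0.1, 0.3, -0.8]
grip_width: 0.0132
```

>>> carry_out([
  {"grip": 1,"dp": [0,0,0.0015],"rotation": [0,0,0]},
  {"grip": 1,"dp": [0,0,0],"rotation": [0,0,0]},
])

```text
time_s: 11.03
tool_pos: [0.5233, 0.249, 0.0345]
tool_rot: [155.4, 0.0, -78.2]
force: [0.5, -0.9, 0.2]
grip_width: 0.0132
```

>>> carry_out([
  {"grip": 1,"dp": [0,0,0.003],"rotation": [0,0,0]},
  {"grip": 1,"dp": [0,0,0.001],"rotation": [0,0,0]},
])

```text
time_s: 11.2
tool_pos: [0.5236, 0.2492, 0.0342]
tool_rot: [155.6, 0.1, -78.3]
force: [0.6, -0.2, 0.1]
grip_width: 0.013
```

```bash
python3 rem.py
```

```text
[0.5236 0.2492 0.0342] [ 1.5565e+02  7.0000e-02 -7.8250e+01] 0.013019509800535881 [ 0.6 -0.2  0.1] 11.2 q [   5.   46.  -47.   77.   21.   92. -120.]
ring local [ 0.0516 -0.0005  0.0097]
0.06 d tool [ 0.0005  0.0012 -0.0592] [-0.65  0.14 -0.14]
0.03 d tool [ 0.0006  0.0016 -0.0292] [-0.65  0.14 -0.14]
0.01 d tool [ 0.0006  0.0018 -0.0092] [-0.65  0.14 -0.14]
0 d tool [0.0006 0.0019 0.0008] [-0.65  0.14 -0.14]
```

Pushing further doesn't advance the tool; it only tilts slightly. The ring is at local z ≈ 9.7 mm, so it is on the board. I'll release.

>>> carry_out([
  {"grip": 0.7,"dp": [0,0,0],"rotation": [-0.4,0,0]},
  {"grip": 0.5,"dp": [0,0,0],"rotation": [0,0,0]},
  {"grip": 0.5,"dp": [0,0,0],"rotation": [0,0,0]},
  {"grip": 0.5,"dp": [0,0,0],"rotation": [0,0,0]},
  {"grip": 0.5,"dp": [0,0,0],"rotation": [0,0,0]},
  {"grip": 0.5,"dp": [0,0,0],"rotation": [0,0,0]},
  {"grip": 0.5,"dp": [0,0,0],"rotation": [0,0,0]},
])

```text
time_s: 11.78
tool_pos: [0.522, 0.2488, 0.0318]
tool_rot: [155.0, 0.0, -78.2]
force: [-0.6, 0.2, 0.5]
grip_width: 0.0424
```

```bash
python3 rem.py
```

```text
[0.522  0.2488 0.0318] [ 1.55e+02  4.00e-02 -7.82e+01] 0.042377336558089874 [-0.6  0.2  0.5] 11.7833 q [   5.   46.  -47.   77.   21.   93. -120.]
ring local [ 0.0517 -0.0005  0.0069]
0.06 d tool [ 0.0004  0.0014 -0.0621] [-0.    0.1  -0.11]
0.03 d tool [ 0.0005  0.0014 -0.0321] [-0.    0.1  -0.11]
0.01 d tool [ 0.0005  0.0014 -0.0121] [-0.    0.1  -0.11]
0 d tool [ 0.0005  0.0014 -0.0021] [-0.    0.1  -0.11]
```

Released: on opening, the tool settled 2 mm, which confirms the ring had been bearing on the board. Now I'll retract straight along the normal.

>>> carry_out([
  {"grip": 0.5,"dp": [0,0,-0.008],"rotation": [0,0,0]},
  {"grip": 0.5,"dp": [0,0,-0.015],"rotation": [0,0,0]},
  {"grip": 0.5,"dp": [0,0,-0.02],"rotation": [0,0,0]},
  {"grip": 0.5,"dp": [0,0,-0.03],"rotation": [0,0,0]},
  {"grip": 0.5,"dp": [0,0,-0.03],"rotation": [0,0,0]},
  {"grip": 0.5,"dp": [0,0.005,-0.03],"rotation": [0,0,0]},
  {"grip": 0.5,"dp": [0,0.01,-0.02],"rotation": [0,0,0]},
  {"grip": 0.5,"dp": [0,0,0],"rotation": [0,0,0]},
])

```text
time_s: 12.45
tool_pos: [0.5732, 0.2587, 0.184]
tool_rot: [154.7, 0.1, -78.2]
force: [0.2, 0.5, 0.6]
grip_width: 0.0434
```

```bash
python3 - <<'E'
from plan import *
o=env.get_obs();w,im=snap('wrist','w6.png');t,tim=snap('top','t6.png')
pickle.dump((w,o),open('w6.pkl','wb'))
print(o['tool_pos'],o['time_s'])
R,q=rest(v);a=np.linspace(0,2*np.pi,72,endpoint=False)
uv=proj(w,np.c_[.0515+.05*np.cos(a),.05*np.sin(a),.018+0*a]@R.T+q)
print('exp ring top face: cols',uv[:,0].min(),uv[:,0].max(),'rows',uv[:,1].min(),uv[:,1].max())
print('ledge',proj(w,np.array([[-.014,-.09,.012],[-.014,.09,.012],[0,-.09,.012],[0,.09,.012]])@R.T+q).round(0).tolist())
c=cv2.resize(tim[190:280,330:450],(480,360),interpolation=cv2.INTER_CUBIC)
cv2.imwrite('pics/w6b.png',np.hstack([cv2.resize(im,(480,360)),cv2.resize(c,(320,360))])[:,:,::-1])
E
```

```text
[0.57319225 0.25865887 0.18396475] 12.45
exp ring top face: cols 312.7958713422198 444.9617667735956 rows 128.28961468143993 258.7249055424455
ledge [[257.0, 106.0], [503.0, 107.0], [258.0, 126.0], [501.0, 126.0]]
```

View pics/w6b.png

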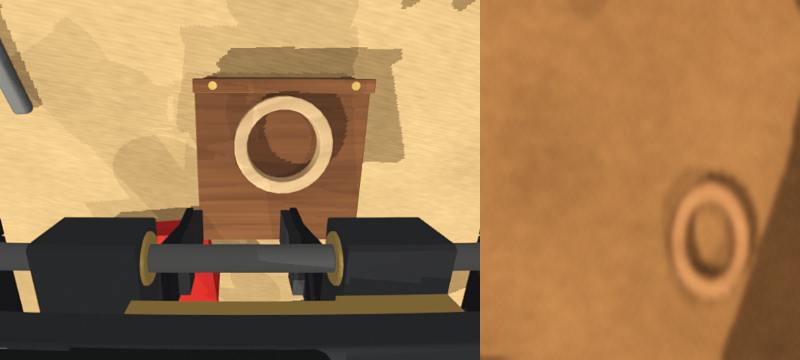

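The ring's outline (columns 312–444, rows 128–259 at full size) matches the prediction for x ≈ 51.5 mm, y ≈ 0, lying flat. The smaller gauge is still at (416.6,249.3) in the top view, unchanged from the start. The arm is clear, so I'll hand in.

```bash
python3 -c "
from h import *
print(env.sign_off())"
```

```text
the job is handed in; nothing more can be done
None
```

The larger gauge is on the dark wooden rest, lying flat against the ledge and released. I handed the job in with the robot's clock at about 12.5 s; sign-off gives no verdict.

**How it was done:** I gripped the larger gauge by its left wall, tilted it 25° and lowered it onto the slope. I then let go and backed straight off.

**Last checks:**
- **Larger gauge:** in the final wrist picture its outline matches, to about a pixel, a ring lying flat at x ≈ 51.5 mm, y ≈ 0 in the rest's frame. That puts its rim about 1.5 mm from the ledge. I did not take a second picture to confirm it was at rest.
- **Smaller gauge:** it is still at the same pixel in the top view, within 1 px (about 2.6 mm).
- **Arm:** it stood well clear, about 150 mm above where it let go.

**What failed or disagreed:**
- **First grasp:** it closed on nothing because the real fingertips sit about 35 mm above the reported TCP. I allowed for this by going down further in small steps, and the second grasp held. The larger gauge had not moved.
- **Side camera:** it disagreed with the top and wrist cameras by 7–10 mm, so I relied on the wrist camera.
- **Force reading:** it stayed near zero at touchdown, so I judged contact by the tool no longer moving down.

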